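# Find the true gap in the slicing guide with a feeler blade

## Robot

A 6-joint arm with a two-finger parallel gripper is mounted at the origin on the work surface. World frame = base frame: x ahead of the robot, y to its left, z up, the work surface at z = 0. Lengths are in mm, angles in rad, forces in N, time in s.
With the tool pointing down it reaches from about 400 to 925 mm from the base axis. Payload 12.5 kg.
Tool frame: the origin (TCP) lies midway between the tips of the shut fingers; the grasp point (between the pads) lies 19 mm behind it; z points along the fingers, y is the line along which they close (so a half turn about z gives the same grasp; the last joint's range is limited). The gripper opens to 95 mm and grips with 3 to 60 N. Pads are 20 mm wide; open, the fingers measure 119 mm over their backs; the gripper's body (75 mm by 180 mm) begins 59 mm behind the grasp point.
Start: joints at [1.187, 0.491, 1.559, -0, 1.092, -0.106], TCP at [171.383, 601.061, 214.661] pointing down, gripper open.
Joint ranges: [-3.1, 3.1], [-0.84, 2.19], [0.05, 2.79], [-1.13, 4.28], [0.06, 2.93], [-2.69, 2.69]. Speed limits (rad/s): [2.22, 2.22, 2.79, 3.14, 3.14, 3.14].

## Interface

Orientations are given as [roll, pitch, yaw] about the fixed x, y, z axes, in that order (R = Rz(yaw) Ry(pitch) Rx(roll)).
In Python, from cell import state, read_camera, camera_info, env gives the robot as it stands.
- The arm moves only by the tool move_arm, never from a script. Its argument "commands" is a list of rows, each a list of 3 entries, a list of its own where there are three numbers: the shift along the world's x, y, z in cm, then the turn, a rotation vector about the world's x, y, z in degrees, then the opening, from 0 (shut) to 1 (fully open). A call has 1 to 10 rows; each row shifts and turns the commanded pose from where the row before left it; what a row does not reach is not made up. A row lasts 1/10 s, in which the tool goes at most 50 mm and 8.59 degrees, less where a joint would pass 70% of its speed; a pose out of reach is approached as far as the arm can. A call with a gripper value outside its range is refused whole. The fingers move at their own pace and stop on an object; the grip force is fixed at half the most. Time passes only in rows, so rows that do not move let the fingers close. It gives the time, the measured TCP pose, the force, the opening and the grip force at its end, in the units of the state.
- state(): the state, without advancing time (a new reading comes with each control period).
- read_camera(name): name is "scene" or "side" or "wrist"; returns the picture (420x560x3 uint8, blue, green, red); there is no depth.
- camera_info(name): a dict with "K" (3x3 intrinsics, pixels), "cam_to_world" (4x4, takes a point from camera to world coordinates). Camera axes: x right, y down, z forward; pixel columns grow to the right and rows downward; lengths in mm; the calibration is good to about 2 mm. A picture is of the moment at which its call begins: read the wrist's pose just before it. camera_info takes no time and is no camera call; for the wrist camera it gives the pose at the moment of the call.
- env.job_done(): hands the job in; it is judged then, once.
The state is a dict: "t": time; "joints": joint angles; "qvel": joint speeds; "tau": joint torques, N m; "eef_pos": TCP position; "tcp_rot": TCP orientation; "ft_force": force on the tool from outside, world axes, zero at the start; "moment": the same for the moment, N m; "opening": opening from 0.0 (shut) to 1.0 (fully open); "grip_force": force on a finger pad.
Only numpy, scipy, OpenCV 4.12 (cv2) and the standard library are available. Lean on these libraries where they do the work, as an engineer would, in place of code of your own. Each camera call takes 0.05 s, during which the arm holds its last target. There are 200 camera calls.

## Task

Two of the three gaps in the steel slicing guide have been pinched deep inside and only one still takes the feeler blade to its full length. Lift the feeler gauge out of its wooden stand by its handle and test all three gaps in turn, from the robot's left to its right: slide the held blade gently down each until it jams or proves to fit, never forcing it. Then leave it standing fully home in the gap that takes it, collar down on the guide, let go, with the other things on the table left where they are.

Things in the scene. Friction and masses are not known exactly. Their poses are not given: they have to be found in the camera images.
- gauge: Feeler gauge, loose, about 0.16 kg, upright along its z: flat steel blade 40 mm wide (x), 5 mm thick (y), 45 mm long, lower edge rounded; above it a steel collar 44 x 26 mm (z 45 to 50 mm), then a dark wooden handle 36 (x) x 20 mm (y), z 50 to 105 mm. Origin: centre of the blade's lower edge. It starts in the stand, collar on the stand's top. Turned half round it fits as well.
- blade: The bare steel blade of the gauge (rigidly part of it), same origin and axes as the gauge. It is bent by a push or squeeze of more than 25 N, so the gauge is held by its handle.
- tip (a point): Centre of the blade's lower edge (the gauge's origin).
- grip (a point): The point on the gauge's axis, in the middle of the handle, 82 mm above the blade's lower edge; the handle is 20 mm thick along y there.
- stand: Fixed wooden block 80 (x) x 56 (y) x 60 mm high with a slot 48 mm long (x) and 10 mm wide (y) open at the top, in which the gauge starts. Origin: centre of its underside.
- guide: Fixed steel slicing guide: four upright ribs 33 mm thick on a base plate 100 (x) x 170 (y) mm; top level, 60 mm above its origin (centre of its underside). Between the ribs are three gaps side by side along y, 40 mm apart, each 60 mm long (x), closed at the ends, 7 mm wide with edges rounded by 2 mm: the 5 mm blade has 1 mm to spare each side. They look alike from above.
- gap_a (a point): Centre of the mouth of the left-hand gap (the guide's +y side, the robot's left), level with the guide's top; axes as the guide's: x along the gap, y across it, z up. In every gap a sprung bar 10 mm below the mouth stands 1.8 mm out of the +y wall and gives way, dragging on the blade with a few newtons (under about 8 N) as it passes.
- gap_b (a point): Centre of the mouth of the middle gap, axes as the guide's. Two of the gaps are pinched to under 3 mm from somewhere 10 to 35 mm below the mouth and stop the blade there; the bent metal is springy and gives a little, about 3 N for each mm after the first 4 N, for up to 8 mm. One, not always the same, is clear to more than the blade's length and needs no such push.
- gap_c (a point): Centre of the mouth of the right-hand gap (the guide's -y side), axes as the guide's. In any gap, a blade stopped within about 5 mm of the mouth has merely met the edge of a rib.
- press_1: Bystander: white plastic plunger cake mould standing upright, 54 mm across, 114 mm tall; origin under its foot.
- press_2: Bystander: a second such mould.
- cutter: Bystander: steel ring cutter 60 mm across, 28 mm tall; origin at its underside.
- jar: Bystander: small jar 52 mm across, 75 mm tall; origin at its underside.
- cup: Bystander: small black open tray 70 x 70 x 30 mm; origin at its underside.
- bowl: Bystander: steel mixing bowl 240 mm across, 100 mm tall; origin at its underside.
Not all that is in view belongs to the job. There is more than one size of the stand; the one meant has the size given above.

How it is judged (in metres and radians):
On the way, in this order (a step that is already met when the one before it is completed fails the run):
1. the gauge is lifted out of the stand, its blade clear above it, in the gripper (z of tip in the frame of stand above 0.062 m and contact force between the fingers and gauge above 1 N), for 0.1 s.
2. the held blade has been slid at least 9 mm down into the left-hand gap (z of tip in the frame of guide below 0.051 m and y of tip in the frame of gap_a between -0.004 and 0.004 m and x of tip in the frame of guide between -0.018 and 0.018 m and contact force between the fingers and gauge above 1 N), for 0.05 s.
3. the held blade has been slid at least 9 mm down into the middle gap (z of tip in the frame of guide below 0.051 m and y of tip in the frame of gap_b between -0.004 and 0.004 m and x of tip in the frame of guide between -0.018 and 0.018 m and contact force between the fingers and gauge above 1 N), for 0.05 s.
4. the held blade has been slid at least 9 mm down into the right-hand gap (z of tip in the frame of guide below 0.051 m and y of tip in the frame of gap_c between -0.004 and 0.004 m and x of tip in the frame of guide between -0.018 and 0.018 m and contact force between the fingers and gauge above 1 N), for 0.05 s.
5. the held blade is then slid more than 38 mm down into the gap that takes it (z of tip in the frame of guide below 0.022 m and (y of tip in the frame of gap_a between -0.004 and 0.004 m or y of tip in the frame of gap_b between -0.004 and 0.004 m or y of tip in the frame of gap_c between -0.004 and 0.004 m) and x of tip in the frame of guide between -0.018 and 0.018 m and contact force between the fingers and gauge above 1 N), for 0.05 s.
At the end, for the whole second after the job is handed in: The gauge stands let go and at rest in one of the three gaps, the blade's lower edge at least 42.5 mm below the guide's top (collar down within 2.5 mm), within 4 mm of the gap's middle plane and 18 mm of the gap's middle along it, upright within 0.08 rad (z of tip in the frame of guide below 0.0175 m and (y of tip in the frame of gap_a between -0.004 and 0.004 m or y of tip in the frame of gap_b between -0.004 and 0.004 m or y of tip in the frame of gap_c between -0.004 and 0.004 m) and x of tip in the frame of guide between -0.018 and 0.018 m and angle between gauge's own z axis and vertical below 0.08 rad and angle between the x axis of gauge and the x axis of guide, either way round below 0.12 rad and linear speed of gauge below 0.02 m/s and contact force between the fingers and gauge below 0.1 N); the robot touches nothing.
It fails at once if the blade was pushed or squeezed with more than 25 N (contact force between blade and anything else above 25 N).
It fails at once if the gauge was pressed on the guide with more than 50 N (contact force between gauge and guide above 50 N).
It fails at once if a bystander was moved more than 25 mm (distance of any of press_1, press_2, cutter, jar, cup, bowl from where it was at the start of the episode above 0.025 m).
It also fails if it takes over 72 s, if anything falls off the work surface, if the arm or the gripper's body presses on something with over 40 N, if the wrist force passes 120 N, or if a joint passes its speed limit or range.

## Working session

There is one attempt and no reset: what is moved stays moved. The work goes in short steps, Python scripts to look and compute and a tool call to move; the robot and the scene stay as the last step left them, time stands still between calls to the robot, and variables do not carry over. Pictures are saved under pics/ and viewed, at most 10 in all, crops included, and the job is handed in when it is done.

Besides the shell and the picture viewer there is one more tool, called after "Request:" as name([rows], argument=value, ...), one row to a line, values as JSON. move_arm: Moves the arm, as the interface text tells. Its arguments: {"type":"object","properties":{"commands":{"type":"array"}},"required":["commands"]}

```bash
mkdir -p pics
python3 - <<'E'
from cell import *
import cv2
s=state();print(s['t'],s['eef_pos'],s['tcp_rot'],s['ft_force'],s['opening'])
for n in ['scene','side']:
    im=read_camera(n);cv2.imwrite(f'pics/{n}0.png',im);c=camera_info(n);print(n,c['K'],c['cam_to_world'])
E
```

```text
0.0 [171.27344754 600.80328326 214.05457996] [-3.14045110e+00 -1.08663599e-04  2.86382086e+00] [ 0.1433716  -0.73299123  0.40691409] 1.0020355960853875
scene [[445.70367798   0.         278.94482534]
 [  0.         445.70367798 206.89025345]
 [  0.           0.           1.        ]] [[ 7.07441933e-01  4.11793506e-01 -5.74414502e-01  1.18686901e+03]
 [ 7.06739162e-01 -4.19936247e-01  5.69362191e-01 -7.48831037e+02]
 [-6.75781746e-03 -8.08751913e-01 -5.88111108e-01  8.14314522e+02]
 [ 0.00000000e+00  0.00000000e+00  0.00000000e+00  1.00000000e+00]]
side [[458.79059687   0.         284.67371332]
 [  0.         458.79059687 206.02763164]
 [  0.           0.           1.        ]] [[-7.22962178e-01 -5.13190731e-01  4.62559145e-01 -2.13015366e+02]
 [-6.90741654e-01  5.50663519e-01 -4.68663692e-01  6.87072555e+02]
 [-1.42005841e-02 -6.58334993e-01 -7.52591111e-01  1.26045934e+03]
 [ 0.00000000e+00  0.00000000e+00  0.00000000e+00  1.00000000e+00]]
```

View pics/scene0.png

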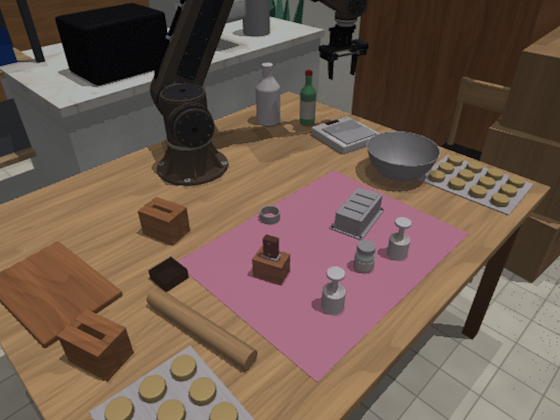

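View pics/side0.png

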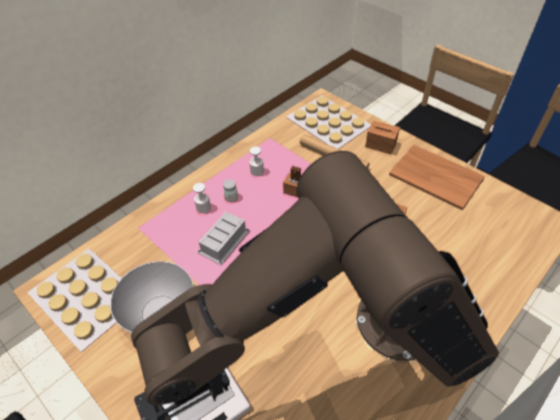

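Three stand-like blocks appear in the scene view: (271,265), (164,220) and (95,345). Only the first holds the dark-handled gauge, at (271,245), and it is the smaller one. The guide is at (358,213). I'll confirm both in one enlarged crop.

```bash
cat > h.py <<'E'
import numpy as np,cv2
from cell import *
def ray(n,uv,z,c=None):
    c=c or camera_info(n);T=c['cam_to_world'];d=T[:3,:3]@np.linalg.solve(c['K'],[uv[0],uv[1],1.]);o=T[:3,3]
    return o+d*(z-o[2])/d[2]
def proj(n,p,c=None):
    c=c or camera_info(n);T=c['cam_to_world'];q=c['K']@(T[:3,:3].T@(np.array(p)-T[:3,3]));return q[:2]/q[2]
E
python3 - <<'E'
from h import *
im=cv2.imread('pics/scene0.png')
a=cv2.resize(im[180:290,235:395],None,fx=5,fy=5,interpolation=cv2.INTER_CUBIC)
cv2.imwrite('pics/c0.png',a)
for p in [(271,237,105),(271,265,0),(164,205,60),(95,325,60),(358,205,60),(270,210,28),(366,250,75),(335,272,114),(402,222,114),(168,270,30),(402,145,100)]: print(p,ray('scene',p[:2],p[2]).round())
E
```

```text
(271, 237, 105) [ 570. -166.  105.]
(271, 265, 0) [ 561. -159.   -0.]
(164, 205, 60) [ 205. -246.   60.]
(95, 325, 60) [ 473. -592.   60.]
(358, 205, 60) [607. 148.  60.]
(270, 210, 28) [411. -17.  28.]
(366, 250, 75) [748. -10.  75.]
(335, 272, 114) [ 766. -158.  114.]
(402, 222, 114) [773. 102. 114.]
(168, 270, 30) [ 412. -375.   30.]
(402, 145, 100) [534. 482. 100.]
```

View pics/c0.png

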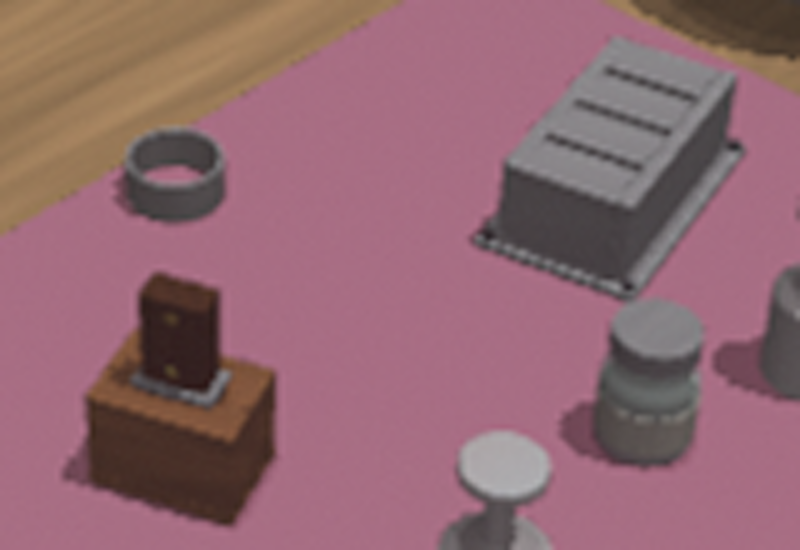

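The crop shows the meant stand holding the gauge: top corners at crop (88,398), (235,440), (275,375), (128,335), with the handle top near (180,287). The guide's top corners are (505,165), (632,205), (735,75), (615,38), and its three slots are visible. Next I'll check the sizes.

Run:
```python
from h import *
def C(p): return ((p[0]+.5)/5-.5+235,(p[1]+.5)/5-.5+180)
def R(n,l,z):
    P=np.array([ray('scene',C(p),z) for p in l]);print(n,P.round(1)[:,:2].tolist(),'mean',P.mean(0).round(1))
    for i in range(len(P)):
        d=P[(i+1)%len(P)]-P[i];print('  len',np.hypot(*d[:2]).round(1),'ang',np.degrees(np.arctan2(d[1],d[0])).round(1))
R('stand',[(88,398),(235,440),(275,375),(128,335)],60)
R('guide',[(505,165),(632,205),(735,75),(615,38)],60)
R('base',[(475,238),(632,296),(743,148)],5)
for s in ([(607,70),(697,97)],[(577,103),(670,131)],[(547,137),(642,167)]): R('slot',s,60)
R('handle',[(142,284),(197,302),(218,292),(160,272)],105)
```

```text
stand [[558.6, -221.0], [631.5, -191.0], [613.0, -143.8], [538.2, -174.7]] mean [ 585.3 -182.6   60. ]
  len 78.8 ang 22.3
  len 50.8 ang 111.4
  len 81.0 ang -157.5
  len 50.6 ang -66.2
guide [[583.7, 74.1], [657.0, 94.3], [624.7, 239.9], [549.5, 222.2]] mean [603.7 157.6  60. ]
  len 76.0 ang 15.5
  len 149.2 ang 102.5
  len 77.3 ang -166.7
  len 152.1 ang -77.0
base [[572.2, 66.7], [668.3, 88.2], [632.5, 249.4]] mean [624.3 134.8   5. ]
  len 98.5 ang 12.6
  len 165.1 ang 102.5
  len 192.4 ang -108.3
slot [[567.1, 190.9], [621.9, 205.2]] mean [594.5 198.   60. ]
  len 56.7 ang 14.6
  len 56.7 ang -165.4
slot [[575.3, 151.0], [630.8, 166.1]] mean [603.1 158.5  60. ]
  len 57.4 ang 15.2
  len 57.4 ang -164.8
slot [[583.9, 111.9], [640.0, 126.6]] mean [611.9 119.2  60. ]
  len 58.0 ang 14.7
  len 58.0 ang -165.3
handle [[553.8, -177.9], [583.1, -168.4], [585.1, -155.8], [553.4, -165.2]] mean [ 568.9 -166.8  105. ]
  len 30.8 ang 17.9
  len 12.8 ang 81.2
  len 33.0 ang -163.5
  len 12.7 ang -88.3
```

Request:
move_arm([
  [[2.8,-3.5,0.5],[0,0,4],1],
  [[2.8,-3.5,0.5],[0,0,4],1],
  [[2.8,-3.5,0.5],[0,0,4],1],
  [[2.8,-3.5,0.5],[0,0,4],1],
  [[2.8,-3.5,0.5],[0,0,4],1],
  [[2.8,-3.5,0.5],[0,0,4],1],
  [[2.8,-3.5,0.5],[0,0,4],1],
  [[2.8,-3.5,0.5],[0,0,4],1],
  [[2.8,-3.5,0.5],[0,0,4],1],
  [[2.8,-3.5,0.5],[0,0,2],1],
])

```text
t: 1.1
eef_pos: [452.1, 249.4, 264.8]
tcp_rot: [3.141, -0.0, -2.754]
ft_force: [0.0, 0.9, 0.9]
opening: 1.0
grip_force: 0.0
```

Run:
```python
from h import *
s=state();T=camera_info('wrist')['cam_to_world'];print(s['t'],s['eef_pos'],s['tcp_rot'],s['joints'],T.round(2),camera_info('wrist')['K'])
for p in [(142,284),(197,302),(218,292),(160,272)]: print(ray('scene',((p[0]+.5)/5-.5+235,(p[1]+.5)/5-.5+180),120))
```

```text
1.1 [452.14928489 249.40037957 264.77602853] [ 3.14145215e+00 -2.58554152e-04 -2.75355752e+00] [ 3.76018804e-01  2.84148275e-01  1.75309190e+00  1.53801293e-04
  1.10461270e+00 -1.58288178e+00] [[-3.8000e-01  8.9000e-01  2.6000e-01  3.8021e+02]
 [ 9.3000e-01  3.6000e-01  1.1000e-01  2.2038e+02]
 [ 0.0000e+00  2.8000e-01 -9.6000e-01  4.3526e+02]
 [ 0.0000e+00  0.0000e+00  0.0000e+00  1.0000e+00]] [[369.86142282   0.         277.70538417]
 [  0.         369.86142282 212.3788679 ]
 [  0.           0.           1.        ]]
[ 567.19949382 -189.97805088  120.        ]
[ 595.87211365 -180.70251433  120.        ]
[ 597.79356837 -168.35595937  120.        ]
[ 566.82752491 -177.5208061   120.        ]
```

Run:
```python
from h import *
c=camera_info('wrist');im=read_camera('wrist');cv2.imwrite('pics/w1.png',im);import pickle;pickle.dump(c,open('w1.pkl','wb'))
```

Request:
move_arm([
  [[1.3,-4.3,0],[0,0,0],1],
  [[1.3,-4.3,0],[0,0,0],1],
  [[1.3,-4.3,0],[0,0,0],1],
  [[1.3,-4.3,0],[0,0,0],1],
  [[1.3,-4.3,0],[0,0,0],1],
  [[1.3,-4.3,0],[0,0,0],1],
  [[1.3,-4.3,0],[0,0,0],1],
  [[1.3,-4.3,0],[0,0,0],1],
  [[1.3,-4.3,0],[0,0,0],1],
  [[1.3,-4.3,0],[0,0,0],1],
])

```text
t: 2.15
eef_pos: [581.5, -180.8, 264.4]
tcp_rot: [3.141, -0.0, -2.756]
ft_force: [1.1, -0.1, 0.5]
opening: 1.003
grip_force: 0.0
```

Run:
```python
from h import *
s=state();c=camera_info('wrist');im=read_camera('wrist');cv2.imwrite('pics/w2.png',im);import pickle;pickle.dump(c,open('w2.pkl','wb'))
print(s['eef_pos'],s['joints'])
```

```text
[ 581.52533791 -180.78717895  264.40766264] [-4.09887472e-01  4.23879452e-01  1.53464657e+00  1.17635257e-04
  1.18360581e+00 -2.36585915e+00]
```

View pics/w2.png

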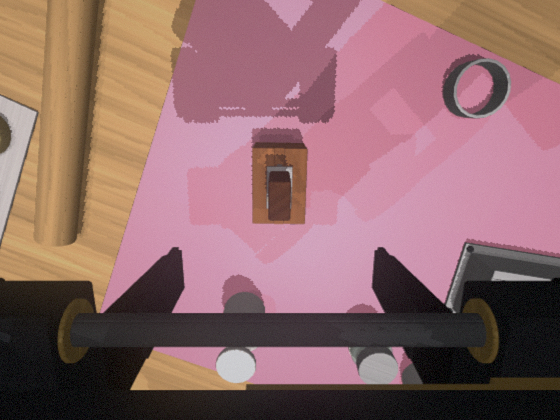

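View pics/w1.png

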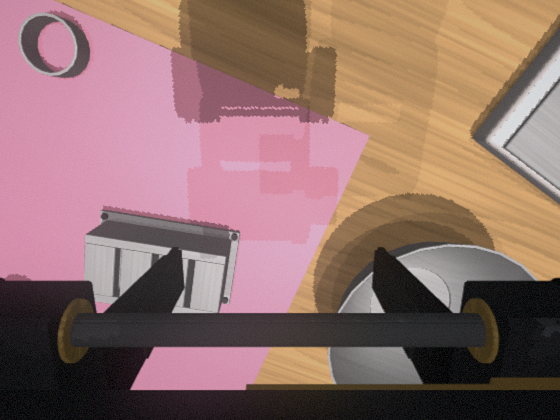

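w2 shows the stand's top at px (252..307, 148..224), with the gauge handle at (268..291, 171..220) aligned with the picture axes. w1 shows the guide with its slots near (117,270), (155,275) and (190,280), partly hidden by a finger. I'll measure the handle precisely.

Run:
```python
from h import *
import pickle
c=pickle.load(open('w2.pkl','rb'));im=cv2.imread('pics/w2.png').astype(int)
b,g,r=im[...,0],im[...,1],im[...,2]
def rect(m,z,n):
    m=m.astype(np.uint8);m[:135]=0;m[235:]=0;m[:,:235]=0;m[:,320:]=0
    k,l,st,_=cv2.connectedComponentsWithStats(m);i=1+st[1:,4].argmax();ys,xs=np.where(l==i)
    R=cv2.minAreaRect(np.c_[xs,ys].astype(np.float32));P=np.array([ray('',p,z,c) for p in cv2.boxPoints(R)])
    d1=P[1]-P[0];d2=P[2]-P[1];print(n,R,P.mean(0).round(1),[(np.hypot(*d[:2]).round(1),np.degrees(np.arctan2(d[1],d[0])).round(1)) for d in(d1,d2)])
for y in range(145,230,6): print(y,[tuple(im[y,x]) for x in (258,272,280,288,300)])
top=(r-b>40)&(g>40)&(r-g>25)&(b<90)
rect(top|((r<75)),60,'stand'); rect((r<85)&(g<45),120,'handle')
```

```text
145 [(np.int64(53), np.int64(56), np.int64(85)), (np.int64(50), np.int64(59), np.int64(85)), (np.int64(46), np.int64(52), np.int64(80)), (np.int64(50), np.int64(55), np.int64(83)), (np.int64(47), np.int64(55), np.int64(85))]
151 [(np.int64(69), np.int64(94), np.int64(143)), (np.int64(74), np.int64(104), np.int64(157)), (np.int64(64), np.int64(91), np.int64(139)), (np.int64(65), np.int64(94), np.int64(141)), (np.int64(69), np.int64(99), np.int64(150))]
157 [(np.int64(68), np.int64(95), np.int64(141)), (np.int64(59), np.int64(75), np.int64(113)), (np.int64(49), np.int64(56), np.int64(93)), (np.int64(61), np.int64(86), np.int64(139)), (np.int64(70), np.int64(99), np.int64(150))]
163 [(np.int64(70), np.int64(96), np.int64(147)), (np.int64(61), np.int64(73), np.int64(112)), (np.int64(56), np.int64(70), np.int64(108)), (np.int64(62), np.int64(89), np.int64(134)), (np.int64(67), np.int64(97), np.int64(148))]
169 [(np.int64(67), np.int64(94), np.int64(143)), (np.int64(108), np.int64(109), np.int64(117)), (np.int64(114), np.int64(111), np.int64(119)), (np.int64(184), np.int64(183), np.int64(1
[... 1940 characters left out ...]
2), np.int64(115), np.int64(168)), (np.int64(94), np.int64(112), np.int64(167)), (np.int64(100), np.int64(112), np.int64(167)), (np.int64(89), np.int64(108), np.int64(160))]
229 [(np.int64(167), np.int64(143), np.int64(208)), (np.int64(169), np.int64(147), np.int64(207)), (np.int64(167), np.int64(146), np.int64(205)), (np.int64(167), np.int64(142), np.int64(204)), (np.int64(171), np.int64(151), np.int64(211))]
stand ((279.0, 185.0), (76.0, 54.0), 90.0) [ 583.2 -178.    60. ] [(np.float64(54.2), np.float64(112.1)), (np.float64(80.1), np.float64(23.3))]
handle ((279.0, 176.5), (9.0, 20.0), 90.0) [ 563.6 -186.2  120. ] [(np.float64(17.2), np.float64(112.1)), (np.float64(7.9), np.float64(22.6))]
```

Run:
```python
from h import *
import pickle
c=pickle.load(open('w2.pkl','rb'))
im=cv2.imread('pics/w2.png').astype(int)
r=im[...,2];print('col edges',[np.where(r[y,255:305]<120)[0][[0,-1]]+255 for y in range(186,221,6)]);print('rows',r[178:228,280].tolist())
P=np.array([ray('',p,120,c) for p in [(268.5,185),(291,185),(291,221),(268.5,221)]]);print(P.round(1),P.mean(0))
T=c['cam_to_world'];print('TCP proj',proj('',[581.5,-180.8,120],c))
```

```text
col edges [array([266, 290]), array([266, 291]), array([268, 291]), array([268, 290]), array([268, 290]), array([268, 289])]
rows [63, 61, 65, 69, 87, 98, 96, 97, 101, 99, 99, 98, 99, 97, 100, 95, 94, 91, 93, 95, 95, 96, 93, 97, 99, 95, 99, 102, 100, 96, 93, 96, 90, 93, 97, 99, 98, 100, 100, 102, 101, 103, 116, 158, 156, 167, 195, 207, 208, 205]
[[ 574.  -191.9  120. ]
 [ 566.6 -173.8  120. ]
 [ 596.8 -161.2  120. ]
 [ 604.4 -179.8  120. ]] [ 585.44962422 -176.63302359  120.        ]
TCP proj [277.0450543  197.48139795]
```

Request:
move_arm([
  [[0.25,0.33,-3],[0,0,0],1],
  [[0,0,-3],[0,0,0],1],
  [[0,0,-3],[0,0,0],1],
  [[0,0,-3],[0,0,0],1],
  [[0,0,-2.6],[0,0,0],1],
  [[0,0,-2],[0,0,0],0.8],
  [[0,0,-1.3],[0,0,0],0.6],
  [[0,0,-0.7],[0,0,0],0.5],
  [[0,0,0],[0,0,0],0.4],
  [[0,0,0],[0,0,0],0.4],
])

```text
t: 3.2
eef_pos: [584.2, -175.8, 79.4]
tcp_rot: [-3.141, 0.001, -2.756]
ft_force: [-0.4, -0.3, 0.4]
opening: 0.637
grip_force: 0.0
```

Request:
move_arm([
  [[0,0,0],[0,0,0],0.33],
  [[0,0,0],[0,0,0],0.28],
  [[0,0,0],[0,0,0],0.22],
  [[0,0,0],[0,0,0],0.1],
  [[0,0,0],[0,0,0],0],
  [[0,0,0],[0,0,0],0],
  [[0,0,0],[0,0,0],0],
])

```text
t: 3.9
eef_pos: [584.1, -175.9, 78.8]
tcp_rot: [-3.141, 0.0, -2.756]
ft_force: [1.2, -1.5, 1.5]
opening: 0.207
grip_force: 30.0
```

Request:
move_arm([
  [[0,0,0.5],[0,0,0],0],
  [[0,0,1],[0,0,0],0],
  [[0,0,1.5],[0,0,0],0],
  [[0,0,2],[0,0,0],0],
  [[0,0,2],[0,0,0],0],
  [[0,0,2],[0,0,0],0],
  [[0,0,2],[0,0,0],0],
  [[0,0,2],[0,0,0],0],
  [[0,0,1],[0,0,0],0],
  [[0,0,0],[0,0,0],0],
])

```text
t: 4.9
eef_pos: [584.1, -175.5, 219.9]
tcp_rot: [-3.141, 0.001, -2.756]
ft_force: [-0.3, -0.4, -0.8]
opening: 0.209
grip_force: 30.0
```

Request:
move_arm([
  [[0.3,1.5,0.2],[0,0,-1],0],
  [[0.7,3.7,0.2],[0,0,-1],0],
  [[0.7,4.2,0.2],[0,0,-1],0],
  [[0.7,4.2,0.2],[0,0,-1],0],
  [[0.7,4.2,0.2],[0,0,-1],0],
  [[0.7,4.2,0.2],[0,0,-1],0],
  [[0.7,4.2,0.2],[0,0,-1],0],
  [[0.7,4.2,0.2],[0,0,-1],0],
  [[0.7,3,0.2],[0,0,-0.5],0],
  [[0.7,1.2,0.2],[0,0,0],0],
])

```text
t: 5.9
eef_pos: [649.3, 173.2, 237.3]
tcp_rot: [3.141, -0.002, -2.902]
ft_force: [-0.7, -1.0, -2.4]
opening: 0.207
grip_force: 30.0
```

Request:
move_arm([
  [[0,0,0],[0,0,0],0],
  [[0,0,0],[0,0,0],0],
  [[0,0,0],[0,0,0],0],
])

```text
t: 6.2
eef_pos: [649.7, 169.0, 238.3]
tcp_rot: [-3.142, -0.001, -2.906]
ft_force: [0.6, 0.3, -1.6]
opening: 0.208
grip_force: 30.0
```

Run:
```python
from h import *
s=state();c=camera_info('wrist');im=read_camera('wrist');cv2.imwrite('pics/w3.png',im);import pickle;pickle.dump(c,open('w3.pkl','wb'))
print(s['eef_pos'],s['tcp_rot'],s['joints'],s['ft_force'])
```

```text
[649.67040567 168.96695069 238.25164788] [-3.14158552e+00 -8.99774473e-04 -2.90574992e+00] [ 1.56147480e-01  5.39312849e-01  1.40498460e+00 -8.45489439e-05
  1.19819155e+00 -1.65046077e+00] [ 0.63837333  0.33202985 -1.62932987]
```

View pics/w3.png

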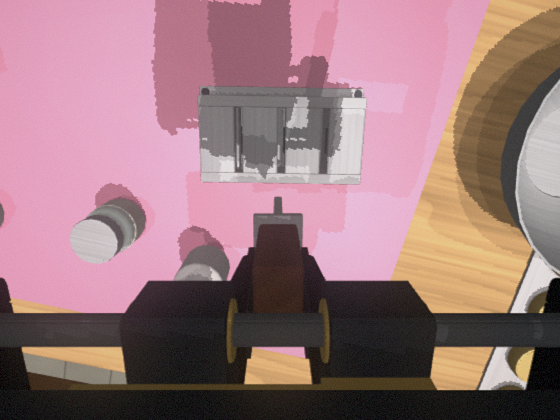

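w3 shows the held gauge, its blade tip near (278,200), and the three slots near columns 238, 281 and 324, rows 108 to 173. I'll measure the slots by darkest-column fits and check the predicted tip position.

Run:
```python
from h import *
import pickle
c=pickle.load(open('w3.pkl','rb'));im=cv2.imread('pics/w3.png');g=cv2.cvtColor(im,6).astype(float)
bg=cv2.medianBlur(cv2.cvtColor(im,6),21).astype(float)
mids=[]
for x0 in(238,281,324):
    pts=[]
    for y in range(112,172,2):
        seg=g[y-1:y+2,x0-9:x0+10].mean(0);base=np.minimum(np.median(seg[:7]),np.median(seg[-7:]));w=np.clip(base-seg-15,0,None)
        if w.sum()>20: pts.append((x0-9+(w*np.arange(19)).sum()/w.sum(),y))
    pts=np.array(pts)
    W=np.array([ray('',p,60,c)[:2] for p in pts]);
    f=cv2.fitLine(W.astype(np.float32),cv2.DIST_HUBER,0,.5,.01).ravel();res=(W-f[2:])@[-f[1],f[0]]
    dark=g[95:185,x0-1:x0+2].min(1)
    print(x0,len(pts),pts[::6].round(1).tolist(),'ang',np.degrees(np.arctan(f[1]/f[0])).round(2),'pt',f[2:],'res',res.std().round(2))
    print(dark.astype(int).tolist())
# top outline of guide
print('row profile col 215',g[85:195,215].astype(int).tolist());print('col profile row165',g[165,190:375].astype(int).tolist())
tip=[649.67,168.97,175.3];print('tip proj',proj('',tip,c)); print(im.shape,'blade cols',[(y,g[y,268:290].astype(int).tolist()) for y in(198,203,208)])
```

```text
238 28 [[237.3, 112.0], [237.1, 124.0], [239.4, 136.0], [241.1, 148.0], [240.0, 164.0]] ang 15.13 pt [608.0525  122.27461] res 0.94
[98, 113, 117, 114, 117, 115, 115, 117, 118, 116, 115, 94, 79, 77, 73, 77, 74, 75, 74, 78, 75, 78, 74, 75, 76, 76, 78, 83, 75, 83, 80, 81, 85, 82, 83, 81, 82, 79, 82, 83, 81, 83, 80, 83, 84, 79, 83, 87, 89, 96, 102, 111, 112, 107, 108, 109, 110, 104, 110, 114, 110, 116, 112, 106, 106, 110, 119, 130, 130, 134, 135, 120, 98, 93, 90, 86, 92, 123, 191, 201, 200, 182, 176, 179, 181, 177, 177, 165, 186, 188]
281 27 [[283.2, 114.0], [283.3, 128.0], [282.8, 140.0], [283.6, 152.0], [280.5, 166.0]] ang 10.33 pt [610.7976  164.36418] res 1.05
[102, 104, 118, 118, 118, 115, 114, 115, 116, 116, 118, 112, 93, 100, 96, 93, 94, 97, 99, 97, 95, 101, 99, 101, 101, 97, 97, 98, 92, 98, 101, 97, 100, 102, 101, 99, 98, 98, 99, 99, 101, 101, 100, 101, 99, 99, 99, 104, 97, 100, 97, 85, 88, 89, 89, 91, 87, 97, 99, 99, 99, 102, 100, 100, 99, 99, 99, 101, 104, 104, 95, 92, 83, 88, 87, 87, 85, 93, 142, 203, 206, 202, 182, 180, 180, 183, 183, 176, 151, 179]
324 28 [[325.7, 116.0], [
[... 1694 characters left out ...]
1, 192, 191, 192, 187, 164, 115, 89, 87, 85, 84, 84, 84, 86, 132, 169, 183, 189, 208, 215, 213, 212, 213, 212, 214, 213, 210, 215, 218, 217, 215, 216, 216, 210, 209, 216, 217, 221, 219, 218, 216, 216, 217, 218, 218, 217, 218, 194, 179, 194, 196, 197, 197, 193, 196, 196, 194, 195, 194, 196, 197, 194]
tip proj [276.85226303 227.04445874]
(420, 560, 3) blade cols [(198, [191, 190, 190, 192, 192, 190, 123, 92, 90, 88, 91, 90, 90, 116, 181, 192, 194, 191, 191, 191, 192, 187]), (203, [190, 189, 192, 192, 190, 172, 117, 92, 91, 89, 89, 90, 88, 99, 180, 190, 193, 189, 189, 193, 193, 191]), (208, [189, 190, 192, 190, 191, 153, 108, 86, 87, 91, 87, 90, 88, 94, 154, 189, 189, 191, 190, 190, 191, 188])]
```

Run:
```python
from h import *
im=cv2.imread('pics/w3.png');cv2.imwrite('pics/c3.png',cv2.resize(im[82:212,192:376],None,fx=4,fy=4,interpolation=cv2.INTER_CUBIC))
```

```text
(no output)
```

View pics/c3.png

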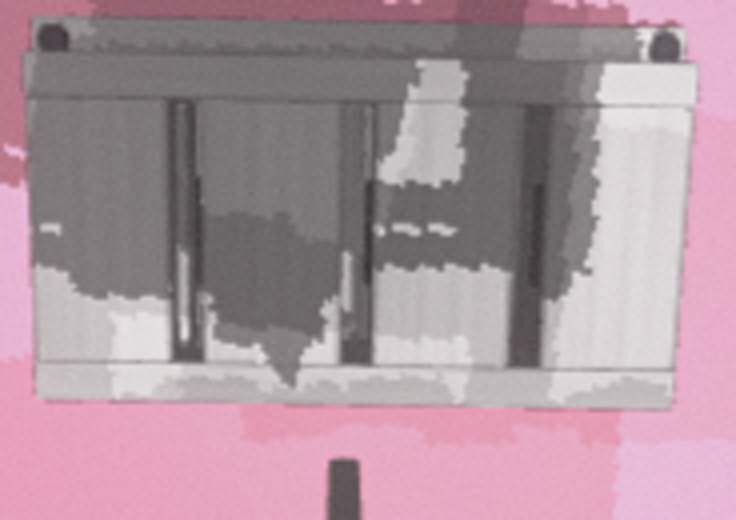

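The crop shows the three slots clearly. In crop px, top to bottom: right-hand gap c (168..196, y100) to (170..204, y362), gap b (342..377, y102) to (340..373, y364), and gap a (523..552, y105) to (508..543, y368). The blade is edge-on at column 344.

Run:
```python
from h import *
import pickle
c=pickle.load(open('w3.pkl','rb'))
f=lambda x,y:ray('',((x+.5)/4-.5+192,(y+.5)/4-.5+82),60,c)[:2]
for n,t,b,yt,yb in(('c',(168,196),(170,204),100,362),('b',(342,377),(340,373),102,364),('a',(523,552),(508,543),105,368)):
    A=f(sum(t)/2,yt);B=f(sum(b)/2,yb);d=B-A
    print(n,((A+B)/2).round(1),'len',np.hypot(*d).round(1),'ang',np.degrees(np.arctan2(d[1],d[0])).round(2),'w',np.hypot(*(f(t[1],yt)-f(t[0],yt))).round(1),np.hypot(*(f(b[1],yb)-f(b[0],yb))).round(1))
Q=np.array([f(25,58),f(697,62),f(673,408),f(37,400)]);print(Q.round(1),Q.mean(0))
for i in range(4):
    d=Q[(i+1)%4]-Q[i];print(np.hypot(*d).round(1),np.degrees(np.arctan2(d[1],d[0])).round(2))
# blade near corner check
x=np.array([np.cos(.2357),np.sin(.2357),0]);print('blade base-side lower corner',proj('',np.array([649.67,168.97,175.3])-20*x,c),'seen',((344+.5)/4-.5+192,(459)/4+82))
```

```text
c [612.8 122.6] len 59.9 ang 12.91 w 6.3 8.1
b [603.8 161.8] len 60.0 ang 12.99 w 7.9 7.9
a [595.2 201.2] len 60.3 ang 12.87 w 6.6 8.3
[[582.9  79.7]
 [548.4 226.9]
 [625.7 244.9]
 [659.4  96.2]] [604.10959262 161.92472951]
151.2 103.19
79.3 13.14
152.5 -77.22
78.2 -167.81
blade base-side lower corner [276.83612069 197.80543814] seen (277.625, 196.75)
```

Request:
move_arm([
  [[-1,0.5,0],[0,0,-0.5],0],
  [[-1.5,0.9,0],[0,0,0],0],
  [[-1.5,0.9,-0.8],[0,0,0],0],
  [[-1,0.5,-2],[0,0,0],0],
  [[-0.46,0.33,-2],[0,0,0],0],
  [[0,0,-2],[0,0,0],0],
  [[0,0,-1.6],[0,0,0],0],
  [[0,0,-1],[0,0,0],0],
  [[0,0,-0.4],[0,0,0],0],
  [[0,0,0],[0,0,0],0],
])

```text
t: 7.25
eef_pos: [595.1, 201.5, 140.7]
tcp_rot: [3.141, -0.0, -2.914]
ft_force: [-0.0, 0.0, -1.8]
opening: 0.21
grip_force: 30.0
```

Request:
move_arm([
  [[0,0,0],[0,0,0],0],
  [[0,0,0],[0,0,0],0],
  [[0,0,0],[0,0,0],0],
])

```text
t: 7.55
eef_pos: [595.5, 201.7, 141.2]
tcp_rot: [3.142, 0.001, -2.913]
ft_force: [0.6, -0.9, -1.4]
opening: 0.21
grip_force: 30.0
```

Run:
```python
from h import *
s=state();c=camera_info('wrist');im=read_camera('wrist');cv2.imwrite('pics/w4.png',im);import pickle;pickle.dump(c,open('w4.pkl','wb'))
print(s['t'],s['eef_pos'],s['tcp_rot'],s['ft_force'],s['joints'])
x=np.array([np.cos(.2269),np.sin(.2269),0]);y=np.array([-x[1],x[0],0])
print('tip corner',proj('',s['eef_pos']-[0,0,63]-20*x,c),'slot end',proj('',np.array([595,200.9,60])-30*x,c))
cv2.imwrite('pics/c4.png',cv2.resize(im[100:280,180:380],None,fx=3.3,fy=3.3,interpolation=cv2.INTER_CUBIC))
```

```text
7.55 [595.47267171 201.68662643 141.21842693] [ 3.14150440e+00  9.04098883e-04 -2.91329169e+00] [ 0.58991985 -0.9338092  -1.40996824] [ 2.21519595e-01  5.72870333e-01  1.62716903e+00  1.16819665e-04
  9.40649816e-01 -1.57764653e+00]
tip corner [276.80443457 197.63791375] slot end [275.9101337  176.26899236]
```

View pics/c4.png

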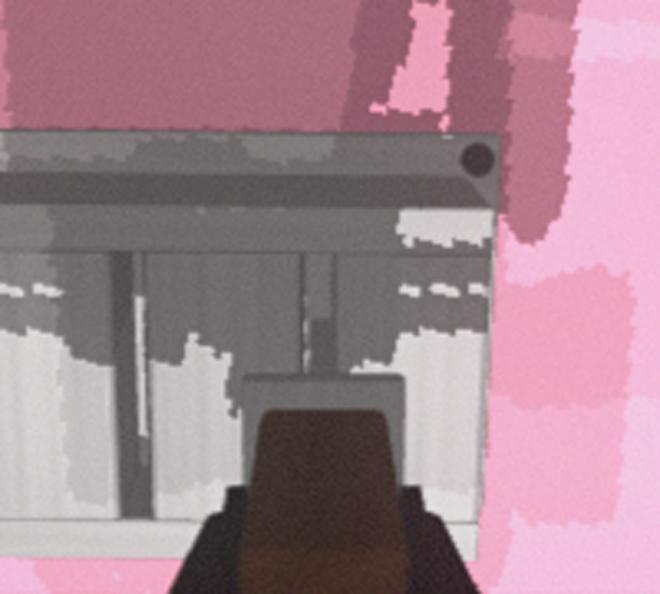

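The c4 crop shows the collar centre at crop column 324 and gap a's centre at 319.5, so the gauge sits about 1 mm too far toward +y. I'll correct that and descend gently.

Request:
move_arm([
  [[0.02,-0.11,-0.6],[0,0,0],0],
  [[0,0,-0.6],[0,0,0],0],
  [[0,0,-0.3],[0,0,0],0],
  [[0,0,-0.2],[0,0,0],0],
  [[0,0,-0.1],[0,0,0],0],
  [[0,0,-0.1],[0,0,0],0],
  [[0,0,-0.1],[0,0,0],0],
  [[0,0,0],[0,0,0],0],
])

```text
t: 8.4
eef_pos: [595.5, 200.6, 120.6]
tcp_rot: [3.142, -0.0, -2.913]
ft_force: [-0.0, -0.7, -1.0]
opening: 0.21
grip_force: 30.0
```

Request:
move_arm([
  [[0,0,-0.1],[0,0,0],0],
  [[0,0,-0.1],[0,0,0],0],
  [[0,0,-0.1],[0,0,0],0],
  [[0,0,-0.1],[0,0,0],0],
  [[0,0,-0.1],[0,0,0],0],
  [[0,0,0],[0,0,0],0],
])

```text
t: 9.0
eef_pos: [595.4, 200.6, 115.5]
tcp_rot: [3.141, -0.0, -2.913]
ft_force: [0.4, 0.6, -2.7]
opening: 0.211
grip_force: 30.0
```

Request:
move_arm([
  [[0,0,-0.1],[0,0,0],0],
  [[0,0,-0.1],[0,0,0],0],
  [[0,0,0],[0,0,0],0],
])

```text
t: 9.3
eef_pos: [595.6, 200.4, 113.6]
tcp_rot: [-3.141, 0.0, -2.913]
ft_force: [0.9, -1.0, -2.3]
opening: 0.206
grip_force: 30.0
```

Request:
move_arm([
  [[0,0,-0.1],[0,0,0],0],
  [[0,0,-0.1],[0,0,0],0],
  [[0,0,0],[0,0,0],0],
])

```text
t: 9.6
eef_pos: [595.5, 200.5, 111.5]
tcp_rot: [3.142, -0.0, -2.913]
ft_force: [1.2, -0.8, -1.4]
opening: 0.204
grip_force: 30.0
```

Request:
move_arm([
  [[0,0,-0.1],[0,0,0],0],
  [[0,0,-0.1],[0,0,0],0],
  [[0,0,0],[0,0,0],0],
])

```text
t: 9.9
eef_pos: [595.4, 200.5, 109.5]
tcp_rot: [3.142, -0.0, -2.913]
ft_force: [0.5, -1.3, -2.0]
opening: 0.206
grip_force: 30.0
```

Request:
move_arm([
  [[0,0,-0.1],[0,0,0],0],
  [[0,0,-0.1],[0,0,0],0],
  [[0,0,0],[0,0,0],0],
])

```text
t: 10.2
eef_pos: [595.4, 200.5, 107.5]
tcp_rot: [3.141, -0.0, -2.913]
ft_force: [1.0, -1.8, -1.8]
opening: 0.209
grip_force: 30.0
```

Request:
move_arm([
  [[0,0,-0.1],[0,0,0],0],
  [[0,0,-0.1],[0,0,0],0],
  [[0,0,0],[0,0,0],0],
])

```text
t: 10.5
eef_pos: [595.5, 200.5, 105.5]
tcp_rot: [3.141, -0.0, -2.913]
ft_force: [0.6, -1.6, -3.3]
opening: 0.206
grip_force: 30.0
```

Request:
move_arm([
  [[0,0,-0.1],[0,0,0],0],
  [[0,0,-0.1],[0,0,0],0],
  [[0,0,0],[0,0,0],0],
])

```text
t: 10.8
eef_pos: [595.5, 200.6, 103.5]
tcp_rot: [3.141, -0.0, -2.913]
ft_force: [0.1, -2.0, -2.2]
opening: 0.21
grip_force: 30.0
```

Request:
move_arm([
  [[0,0,-0.1],[0,0,0],0],
  [[0,0,-0.1],[0,0,0],0],
  [[0,0,0],[0,0,0],0],
])

```text
t: 11.1
eef_pos: [595.4, 200.6, 101.5]
tcp_rot: [3.141, -0.0, -2.913]
ft_force: [1.1, -2.2, -2.6]
opening: 0.211
grip_force: 30.0
```

Request:
move_arm([
  [[0,0,-0.1],[0,0,0],0],
  [[0,0,-0.1],[0,0,0],0],
  [[0,0,0],[0,0,0],0],
])

```text
t: 11.4
eef_pos: [595.5, 200.5, 99.5]
tcp_rot: [3.142, -0.0, -2.913]
ft_force: [0.5, -1.6, -1.8]
opening: 0.207
grip_force: 30.0
```

Request:
move_arm([
  [[0,0,-0.1],[0,0,0],0],
  [[0,0,-0.1],[0,0,0],0],
  [[0,0,0],[0,0,0],0],
])

```text
t: 11.7
eef_pos: [595.4, 200.6, 97.5]
tcp_rot: [3.141, -0.0, -2.913]
ft_force: [1.6, -1.8, -1.9]
opening: 0.212
grip_force: 30.0
```

Request:
move_arm([
  [[0,0,-0.1],[0,0,0],0],
  [[0,0,-0.1],[0,0,0],0],
  [[0,0,0],[0,0,0],0],
])

```text
t: 12.0
eef_pos: [595.5, 200.6, 95.5]
tcp_rot: [3.141, -0.0, -2.913]
ft_force: [1.1, -1.6, -1.8]
opening: 0.21
grip_force: 30.0
```

Request:
move_arm([
  [[0,0,-0.1],[0,0,0],0],
  [[0,0,-0.1],[0,0,0],0],
  [[0,0,0],[0,0,0],0],
])

```text
t: 12.3
eef_pos: [595.5, 200.5, 93.5]
tcp_rot: [3.141, -0.0, -2.913]
ft_force: [1.2, -1.4, -1.4]
opening: 0.211
grip_force: 30.0
```

Request:
move_arm([
  [[0,0,-0.1],[0,0,0],0],
  [[0,0,-0.1],[0,0,0],0],
  [[0,0,0],[0,0,0],0],
])

```text
t: 12.6
eef_pos: [595.4, 200.6, 91.5]
tcp_rot: [3.142, -0.0, -2.913]
ft_force: [1.7, -1.8, -1.3]
opening: 0.21
grip_force: 30.0
```

Request:
move_arm([
  [[0,0,-0.1],[0,0,0],0],
  [[0,0,-0.1],[0,0,0],0],
  [[0,0,0],[0,0,0],0],
])

```text
t: 12.9
eef_pos: [595.4, 200.6, 89.5]
tcp_rot: [3.142, -0.0, -2.913]
ft_force: [0.6, -1.4, -2.7]
opening: 0.208
grip_force: 30.0
```

Request:
move_arm([
  [[0,0,-0.1],[0,0,0],0],
  [[0,0,-0.1],[0,0,0],0],
  [[0,0,0],[0,0,0],0],
])

```text
t: 13.2
eef_pos: [595.4, 200.6, 87.5]
tcp_rot: [3.141, -0.0, -2.913]
ft_force: [0.4, -0.5, -1.7]
opening: 0.209
grip_force: 30.0
```

Request:
move_arm([
  [[0,0,-0.1],[0,0,0],0],
  [[0,0,-0.1],[0,0,0],0],
  [[0,0,0],[0,0,0],0],
])

```text
t: 13.5
eef_pos: [595.4, 200.6, 85.5]
tcp_rot: [3.142, -0.0, -2.913]
ft_force: [0.9, -1.6, -2.3]
opening: 0.208
grip_force: 30.0
```

Request:
move_arm([
  [[0,0,-0.1],[0,0,0],0],
  [[0,0,-0.1],[0,0,0],0],
  [[0,0,0],[0,0,0],0],
])

```text
t: 13.8
eef_pos: [595.4, 200.5, 83.5]
tcp_rot: [3.141, -0.0, -2.913]
ft_force: [1.2, -0.9, -1.6]
opening: 0.212
grip_force: 30.0
```

Gap a takes the blade to 39.5 mm with no push. Next I'll withdraw and test b.

Request:
move_arm([
  [[0,0,0.4],[0,0,0],0],
  [[0,0,0.8],[0,0,0],0],
  [[0,0,1],[0,0,0],0],
  [[0,0,1],[0,0,0],0],
  [[0,0,1],[0,0,0],0],
  [[0,0,0.6],[0,0,0],0],
  [[0,0,0.2],[0,0,0],0],
  [[0,0,0],[0,0,0],0],
])

```text
t: 14.6
eef_pos: [595.5, 200.7, 134.0]
tcp_rot: [3.141, 0.0, -2.913]
ft_force: [-0.0, 0.8, -2.3]
opening: 0.208
grip_force: 30.0
```

Request:
move_arm([
  [[0.1,-0.5,0],[0,0,0],0],
  [[0.3,-1.2,0],[0,0,0],0],
  [[0.3,-1.2,0],[0,0,0],0],
  [[0.15,-0.7,0],[0,0,0],0],
  [[0.05,-0.3,0],[0,0,0],0],
  [[0,0,0],[0,0,0],0],
  [[0,0,0],[0,0,0],0],
  [[0,0,0],[0,0,0],0],
])

```text
t: 15.4
eef_pos: [604.4, 161.9, 133.7]
tcp_rot: [3.141, 0.0, -2.913]
ft_force: [0.1, 0.2, -2.3]
opening: 0.211
grip_force: 30.0
```

Request:
move_arm([
  [[0,0,-0.4],[0,0,0],0],
  [[0,0,-0.4],[0,0,0],0],
  [[0,0,-0.2],[0,0,0],0],
  [[0,0,-0.1],[0,0,0],0],
  [[0,0,-0.1],[0,0,0],0],
  [[0,0,-0.1],[0,0,0],0],
  [[0,0,0],[0,0,0],0],
])

```text
t: 16.1
eef_pos: [604.5, 161.6, 120.6]
tcp_rot: [3.141, -0.0, -2.913]
ft_force: [0.4, -0.2, -1.8]
opening: 0.211
grip_force: 30.0
```

Request:
move_arm([
  [[0,0,-0.1],[0,0,0],0],
  [[0,0,-0.1],[0,0,0],0],
  [[0,0,-0.1],[0,0,0],0],
  [[0,0,0],[0,0,0],0],
])

```text
t: 16.5
eef_pos: [604.4, 161.5, 117.5]
tcp_rot: [3.141, -0.0, -2.913]
ft_force: [0.4, -0.2, -1.0]
opening: 0.208
grip_force: 30.0
```

Request:
move_arm([
  [[0,0,-0.1],[0,0,0],0],
  [[0,0,-0.1],[0,0,0],0],
  [[0,0,-0.1],[0,0,0],0],
  [[0,0,0],[0,0,0],0],
])

```text
t: 16.9
eef_pos: [604.5, 161.4, 114.6]
tcp_rot: [-3.141, 0.0, -2.913]
ft_force: [0.4, -1.8, -0.8]
opening: 0.21
grip_force: 30.0
```

Request:
move_arm([
  [[0,0,-0.1],[0,0,0],0],
  [[0,0,-0.1],[0,0,0],0],
  [[0,0,0],[0,0,0],0],
])

```text
t: 17.2
eef_pos: [604.6, 161.5, 112.6]
tcp_rot: [-3.142, 0.0, -2.913]
ft_force: [0.7, -1.6, -1.1]
opening: 0.206
grip_force: 30.0
```

Tip is at 49.6 in gap b, still free. I'll continue in 2 mm steps.

Request:
move_arm([
  [[0,0,-0.1],[0,0,0],0],
  [[0,0,-0.1],[0,0,0],0],
  [[0,0,0],[0,0,0],0],
])

```text
t: 17.5
eef_pos: [604.5, 161.5, 110.5]
tcp_rot: [3.142, -0.0, -2.913]
ft_force: [0.6, -1.3, -2.1]
opening: 0.21
grip_force: 30.0
```

Request:
move_arm([
  [[0,0,-0.1],[0,0,0],0],
  [[0,0,-0.1],[0,0,0],0],
  [[0,0,0],[0,0,0],0],
])

```text
t: 17.8
eef_pos: [604.4, 161.6, 108.5]
tcp_rot: [3.141, -0.0, -2.913]
ft_force: [0.3, -1.4, -2.2]
opening: 0.206
grip_force: 30.0
```

Request:
move_arm([
  [[0,0,-0.1],[0,0,0],0],
  [[0,0,-0.1],[0,0,0],0],
  [[0,0,0],[0,0,0],0],
])

```text
t: 18.1
eef_pos: [604.4, 161.5, 106.5]
tcp_rot: [3.142, -0.0, -2.913]
ft_force: [0.1, -1.6, -2.2]
opening: 0.209
grip_force: 30.0
```

Request:
move_arm([
  [[0,0,-0.1],[0,0,0],0],
  [[0,0,-0.1],[0,0,0],0],
  [[0,0,0],[0,0,0],0],
])

```text
t: 18.4
eef_pos: [604.5, 161.6, 104.5]
tcp_rot: [3.141, -0.0, -2.913]
ft_force: [0.1, -1.2, -2.1]
opening: 0.21
grip_force: 30.0
```

Request:
move_arm([
  [[0,0,-0.1],[0,0,0],0],
  [[0,0,-0.1],[0,0,0],0],
  [[0,0,0],[0,0,0],0],
])

```text
t: 18.7
eef_pos: [604.4, 161.6, 102.5]
tcp_rot: [3.141, -0.0, -2.913]
ft_force: [0.4, -0.7, -3.0]
opening: 0.208
grip_force: 30.0
```

Request:
move_arm([
  [[0,0,-0.1],[0,0,0],0],
  [[0,0,-0.1],[0,0,0],0],
  [[0,0,0],[0,0,0],0],
])

```text
t: 19.0
eef_pos: [604.5, 161.5, 100.5]
tcp_rot: [3.141, -0.0, -2.913]
ft_force: [0.1, -1.9, -2.5]
opening: 0.213
grip_force: 30.0
```

Request:
move_arm([
  [[0,0,-0.1],[0,0,0],0],
  [[0,0,-0.1],[0,0,0],0],
  [[0,0,0],[0,0,0],0],
])

```text
t: 19.3
eef_pos: [604.5, 161.6, 98.5]
tcp_rot: [3.141, -0.0, -2.913]
ft_force: [1.6, -2.2, -2.2]
opening: 0.21
grip_force: 30.0
```

Request:
move_arm([
  [[0,0,-0.1],[0,0,0],0],
  [[0,0,-0.1],[0,0,0],0],
  [[0,0,0],[0,0,0],0],
])

```text
t: 19.6
eef_pos: [604.5, 161.6, 96.5]
tcp_rot: [3.141, -0.0, -2.913]
ft_force: [0.5, -0.7, -2.0]
opening: 0.21
grip_force: 30.0
```

Request:
move_arm([
  [[0,0,-0.1],[0,0,0],0],
  [[0,0,-0.1],[0,0,0],0],
  [[0,0,0],[0,0,0],0],
])

```text
t: 19.9
eef_pos: [604.5, 161.5, 94.5]
tcp_rot: [3.141, -0.0, -2.913]
ft_force: [0.7, -2.3, -2.0]
opening: 0.208
grip_force: 30.0
```

Request:
move_arm([
  [[0,0,-0.1],[0,0,0],0],
  [[0,0,-0.1],[0,0,0],0],
  [[0,0,0],[0,0,0],0],
])

```text
t: 20.2
eef_pos: [604.5, 161.6, 92.5]
tcp_rot: [3.142, -0.0, -2.913]
ft_force: [-0.1, -2.5, -1.9]
opening: 0.207
grip_force: 30.0
```

Request:
move_arm([
  [[0,0,-0.1],[0,0,0],0],
  [[0,0,-0.1],[0,0,0],0],
  [[0,0,0],[0,0,0],0],
])

```text
t: 20.5
eef_pos: [604.6, 161.6, 91.0]
tcp_rot: [3.142, 0.0, -2.913]
ft_force: [-0.3, -1.7, 3.3]
opening: 0.21
grip_force: 30.0
```

Request:
move_arm([
  [[0,0,-0.1],[0,0,0],0],
  [[0,0,0],[0,0,0],0],
])

```text
t: 20.7
eef_pos: [604.6, 161.6, 90.1]
tcp_rot: [-3.142, 0.001, -2.913]
ft_force: [0.2, -2.3, 6.2]
opening: 0.212
grip_force: 30.0
```

Request:
move_arm([
  [[0,0,-0.1],[0,0,0],0],
  [[0,0,0],[0,0,0],0],
])

```text
t: 20.9
eef_pos: [604.6, 161.6, 89.3]
tcp_rot: [3.142, 0.001, -2.913]
ft_force: [-2.3, -2.5, 9.1]
opening: 0.211
grip_force: 30.0
```

Gap b jams at about 31.5 mm, with the force rising 3 N per mm. I'll withdraw and go to c.

Request:
move_arm([
  [[0,0,0.4],[0,0,0],0],
  [[0,0,0.8],[0,0,0],0],
  [[0,0,1],[0,0,0],0],
  [[0,0,1],[0,0,0],0],
  [[0,0,0.8],[0,0,0],0],
  [[0,0,0.3],[0,0,0],0],
  [[0,0,0.15],[0,0,0],0],
  [[0,0,0],[0,0,0],0],
])

```text
t: 21.7
eef_pos: [604.4, 161.6, 133.2]
tcp_rot: [3.141, -0.0, -2.913]
ft_force: [-0.2, -0.2, -1.4]
opening: 0.21
grip_force: 30.0
```

Request:
move_arm([
  [[0.1,-0.5,0],[0,0,0],0],
  [[0.3,-1.2,0],[0,0,0],0],
  [[0.3,-1.2,0],[0,0,0],0],
  [[0.15,-0.7,0],[0,0,0],0],
  [[0.05,-0.3,0],[0,0,0],0],
  [[0,0,0],[0,0,0],0],
  [[0,0,0],[0,0,0],0],
  [[0,0,0],[0,0,0],0],
])

```text
t: 22.5
eef_pos: [613.4, 122.9, 133.2]
tcp_rot: [3.141, -0.0, -2.913]
ft_force: [-1.8, -0.4, -1.7]
opening: 0.207
grip_force: 30.0
```

Request:
move_arm([
  [[0,0,-0.4],[0,0,0],0],
  [[0,0,-0.4],[0,0,0],0],
  [[0,0,-0.2],[0,0,0],0],
  [[0,0,-0.1],[0,0,0],0],
  [[0,0,-0.1],[0,0,0],0],
  [[0,0,-0.1],[0,0,0],0],
  [[0,0,0],[0,0,0],0],
])

```text
t: 23.2
eef_pos: [613.4, 122.6, 120.1]
tcp_rot: [3.141, -0.0, -2.913]
ft_force: [-0.4, -0.3, -1.8]
opening: 0.21
grip_force: 30.0
```

Request:
move_arm([
  [[0,0,-0.1],[0,0,0],0],
  [[0,0,-0.1],[0,0,0],0],
  [[0,0,-0.1],[0,0,0],0],
  [[0,0,0],[0,0,0],0],
])

```text
t: 23.6
eef_pos: [613.4, 122.5, 117.0]
tcp_rot: [3.141, -0.0, -2.913]
ft_force: [0.4, 0.7, -2.0]
opening: 0.211
grip_force: 30.0
```

Request:
move_arm([
  [[0,0,-0.1],[0,0,0],0],
  [[0,0,-0.1],[0,0,0],0],
  [[0,0,-0.1],[0,0,0],0],
  [[0,0,0],[0,0,0],0],
])

```text
t: 24.0
eef_pos: [613.6, 122.5, 114.1]
tcp_rot: [-3.141, 0.0, -2.913]
ft_force: [1.0, -1.3, -2.2]
opening: 0.209
grip_force: 30.0
```

Request:
move_arm([
  [[0,0,-0.1],[0,0,0],0],
  [[0,0,-0.1],[0,0,0],0],
  [[0,0,0],[0,0,0],0],
])

```text
t: 24.3
eef_pos: [613.5, 122.5, 112.0]
tcp_rot: [-3.142, -0.0, -2.913]
ft_force: [0.9, -1.3, -2.0]
opening: 0.21
grip_force: 30.0
```

Request:
move_arm([
  [[0,0,-0.1],[0,0,0],0],
  [[0,0,-0.1],[0,0,0],0],
  [[0,0,0],[0,0,0],0],
])

```text
t: 24.6
eef_pos: [613.4, 122.5, 110.0]
tcp_rot: [3.142, -0.0, -2.913]
ft_force: [0.9, -1.7, -2.0]
opening: 0.208
grip_force: 30.0
```

Request:
move_arm([
  [[0,0,-0.1],[0,0,0],0],
  [[0,0,-0.1],[0,0,0],0],
  [[0,0,0],[0,0,0],0],
])

```text
t: 24.9
eef_pos: [613.5, 122.5, 108.0]
tcp_rot: [3.141, -0.0, -2.913]
ft_force: [1.1, -1.4, -2.4]
opening: 0.207
grip_force: 30.0
```

Request:
move_arm([
  [[0,0,-0.1],[0,0,0],0],
  [[0,0,-0.1],[0,0,0],0],
  [[0,0,0],[0,0,0],0],
])

```text
t: 25.2
eef_pos: [613.6, 122.6, 106.4]
tcp_rot: [3.142, 0.0, -2.913]
ft_force: [-0.2, -1.8, 3.8]
opening: 0.213
grip_force: 30.0
```

Request:
move_arm([
  [[0,0,-0.1],[0,0,0],0],
  [[0,0,-0.1],[0,0,0],0],
  [[0,0,0],[0,0,0],0],
])

```text
t: 25.5
eef_pos: [613.7, 122.6, 104.8]
tcp_rot: [-3.142, 0.001, -2.913]
ft_force: [-0.6, -2.0, 8.0]
opening: 0.211
grip_force: 30.0
```

Gap c jams at about 16 mm, so gap a is the one that fits. Going back there.

Request:
move_arm([
  [[0,0,0.4],[0,0,0],0],
  [[0,0,0.8],[0,0,0],0],
  [[0,0,0.9],[0,0,0],0],
  [[0,0,0.6],[0,0,0],0],
  [[0,0,0.2],[0,0,0],0],
  [[0,0,0],[0,0,0],0],
])

```text
t: 26.1
eef_pos: [613.5, 122.7, 133.5]
tcp_rot: [3.141, 0.001, -2.913]
ft_force: [-0.4, -1.0, -1.8]
opening: 0.208
grip_force: 30.0
```

Request:
move_arm([
  [[-0.2,0.8,0],[0,0,0],0],
  [[-0.4,1.7,0],[0,0,0],0],
  [[-0.5,2.2,0],[0,0,0],0],
  [[-0.4,1.7,0],[0,0,0],0],
  [[-0.2,0.9,0],[0,0,0],0],
  [[-0.1,0.5,0],[0,0,0],0],
  [[0,0,0],[0,0,0],0],
  [[0,0,0],[0,0,0],0],
  [[0,0,0],[0,0,0],0],
])

```text
t: 27.0
eef_pos: [595.7, 200.0, 133.2]
tcp_rot: [-3.142, 0.0, -2.914]
ft_force: [-0.1, -0.8, -1.6]
opening: 0.209
grip_force: 30.0
```

Request:
move_arm([
  [[-0.02,0.05,-0.4],[0,0,0],0],
  [[0,0,-0.4],[0,0,0],0],
  [[0,0,-0.2],[0,0,0],0],
  [[0,0,-0.1],[0,0,0],0],
  [[0,0,-0.1],[0,0,0],0],
  [[0,0,-0.1],[0,0,0],0],
  [[0,0,-0.1],[0,0,0],0],
  [[0,0,0],[0,0,0],0],
])

```text
t: 27.8
eef_pos: [595.2, 201.1, 119.1]
tcp_rot: [3.142, -0.0, -2.913]
ft_force: [-0.6, 0.2, -1.3]
opening: 0.21
grip_force: 30.0
```

Request:
move_arm([
  [[0,0,-0.1],[0,0,0],0],
  [[0,0,-0.1],[0,0,0],0],
  [[0,0,-0.1],[0,0,0],0],
  [[0,0,0],[0,0,0],0],
])

```text
t: 28.2
eef_pos: [595.2, 201.0, 116.0]
tcp_rot: [3.141, -0.0, -2.913]
ft_force: [0.9, 1.2, -1.9]
opening: 0.211
grip_force: 30.0
```

Request:
move_arm([
  [[0,0,-0.1],[0,0,0],0],
  [[0,0,-0.1],[0,0,0],0],
  [[0,0,-0.1],[0,0,0],0],
  [[0,0,-0.1],[0,0,0],0],
  [[0,0,0],[0,0,0],0],
])

```text
t: 28.7
eef_pos: [595.3, 200.9, 112.0]
tcp_rot: [-3.142, -0.0, -2.913]
ft_force: [1.0, -1.7, -1.8]
opening: 0.207
grip_force: 30.0
```

Request:
move_arm([
  [[0,-0.04,-0.2],[0,0,0],0],
  [[0,0,-0.2],[0,0,0],0],
  [[0,0,-0.2],[0,0,0],0],
  [[0,0,-0.2],[0,0,0],0],
  [[0,0,-0.2],[0,0,0],0],
  [[0,0,0],[0,0,0],0],
])

```text
t: 29.3
eef_pos: [595.2, 200.6, 101.7]
tcp_rot: [3.141, -0.0, -2.913]
ft_force: [1.1, -1.3, -2.9]
opening: 0.207
grip_force: 30.0
```

Request:
move_arm([
  [[0,0,-0.2],[0,0,0],0],
  [[0,0,-0.2],[0,0,0],0],
  [[0,0,-0.2],[0,0,0],0],
  [[0,0,-0.2],[0,0,0],0],
  [[0,0,-0.2],[0,0,0],0],
  [[0,0,0],[0,0,0],0],
])

```text
t: 29.9
eef_pos: [595.2, 200.6, 91.8]
tcp_rot: [3.141, -0.0, -2.913]
ft_force: [1.1, -2.4, -2.3]
opening: 0.21
grip_force: 30.0
```

Request:
move_arm([
  [[0,0,-0.2],[0,0,0],0],
  [[0,0,-0.2],[0,0,0],0],
  [[0,0,-0.2],[0,0,0],0],
  [[0,0,-0.2],[0,0,0],0],
  [[0,0,-0.1],[0,0,0],0],
  [[0,0,0],[0,0,0],0],
])

```text
t: 30.5
eef_pos: [595.2, 200.7, 82.9]
tcp_rot: [3.141, -0.0, -2.913]
ft_force: [0.8, -1.7, -3.8]
opening: 0.211
grip_force: 30.0
```

Tip is at about 20. Now small steps until the collar meets the guide.

Request:
move_arm([
  [[0,0,-0.1],[0,0,0],0],
  [[0,0,-0.1],[0,0,0],0],
  [[0,0,-0.1],[0,0,0],0],
  [[0,0,0],[0,0,0],0],
])

```text
t: 30.9
eef_pos: [595.3, 200.7, 80.0]
tcp_rot: [3.141, 0.0, -2.913]
ft_force: [1.1, -1.7, -1.7]
opening: 0.211
grip_force: 30.0
```

Request:
move_arm([
  [[0,0,-0.05],[0,0,0],0],
  [[0,0,-0.05],[0,0,0],0],
  [[0,0,0],[0,0,0],0],
])

```text
t: 31.2
eef_pos: [595.3, 200.7, 79.1]
tcp_rot: [3.142, 0.0, -2.913]
ft_force: [0.4, -1.2, -0.3]
opening: 0.208
grip_force: 30.0
```

Request:
move_arm([
  [[0,0,-0.05],[0,0,0],0],
  [[0,0,0],[0,0,0],0],
])

```text
t: 31.4
eef_pos: [595.3, 200.7, 78.8]
tcp_rot: [3.142, 0.0, -2.913]
ft_force: [-0.3, -2.1, 1.0]
opening: 0.208
grip_force: 30.0
```

Request:
move_arm([
  [[0,0,-0.03],[0,0,0],0],
  [[0,0,0],[0,0,0],0],
  [[0,0,0],[0,0,0],0.25],
  [[0,0,0],[0,0,0],0.35],
  [[0,0,0],[0,0,0],0.5],
  [[0,0,0],[0,0,0],0.6],
  [[0,0,0],[0,0,0],0.6],
  [[0,0,0],[0,0,0],0.6],
])

```text
t: 32.2
eef_pos: [595.3, 200.7, 78.3]
tcp_rot: [3.141, -0.0, -2.913]
ft_force: [0.2, -0.1, -0.1]
opening: 0.581
grip_force: 0.0
```

Request:
move_arm([
  [[0,0,0.5],[0,0,0],0.6],
  [[0,0,1],[0,0,0],0.6],
  [[0,0,2],[0,0,0],0.6],
  [[0,0,2],[0,0,0],0.6],
  [[0,0,2],[0,0,0],0.6],
  [[0,0,2],[0,0,0],0.6],
  [[0,0,2],[0,0,0],0.6],
  [[0,0,2],[0,0,0],0.6],
  [[0,0,1],[0,0,0],0.6],
  [[0,0,0],[0,0,0],0.6],
])

```text
t: 33.2
eef_pos: [595.7, 200.8, 225.1]
tcp_rot: [3.142, 0.003, -2.913]
ft_force: [0.2, 0.6, -0.6]
opening: 0.6
grip_force: 0.0
```

Run:
```python
from h import *
im=read_camera('scene');w=read_camera('wrist')
a=cv2.resize(im[180:260,310:410],None,fx=4,fy=4,interpolation=cv2.INTER_CUBIC);b=cv2.resize(w[90:250,180:380],(400,320))
cv2.imwrite('pics/end.png',np.hstack([a,b]));s=state();print(s['t'],s['eef_pos'],s['opening'],s['ft_force'])
```

```text
33.3 [594.99293769 200.60510392 222.95324842] 0.5986068802317314 [ 0.45471688 -1.16661788 -0.17853563]
```

View pics/end.png

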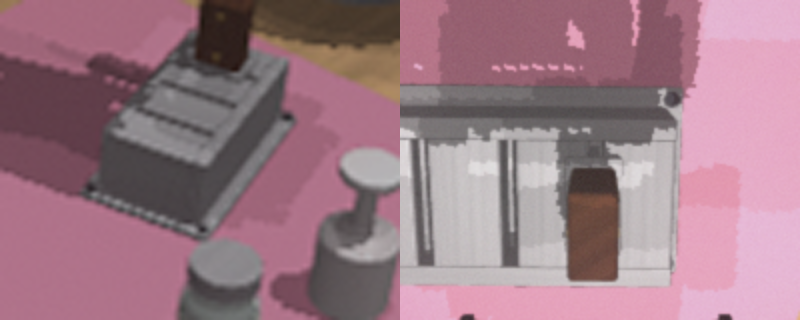

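The picture shows the gauge standing upright in gap a (handle at left panel (225,35), right panel (593,225)), collar down on the guide, with the gripper clear.

```bash
python3 -c "
from cell import env
print(env.job_done())"
```

```text
the job is handed in; nothing more can be done
None
```

I tested all three gaps and left the gauge standing collar-down and let go in the left-hand gap, the only one that takes the blade; the middle gap jammed at about 31 mm and the right-hand gap at about 16 mm, and I handed the job in at about 33 s, with no verdict returned.

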